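Ring for service and point out the order

TASK

Place the customer's order at the stall without picking anything up: ring the counter bell with the fingertips by pressing its plunger down and letting it come up again. Then, in the row of three goods lying on the cloth behind the bell, point straight down at the middle of the half-round piece of halva, a few centimetres above it, hold still there for about two seconds, then point in the same way at the shorter of the two nougat blocks in that row and finish there, still pointing. Touch nothing but the bell, leave it standing where it is, and do not dip down over the longer nougat block on the way.

Things in the scene. Friction and masses are not known exactly. Their poses are not given: they have to be found in the camera images.
- bell: Counter bell, loose, 0.5 kg, standing upright: black round base 82 mm across, steel gong dome 75 mm across whose top is 47 mm above the surface, and on a stem above it a round steel plunger 27 mm across. Origin: centre of the underside, z up.
- bell_top (a point): Middle of the top of the bell's plunger, 67 mm above the surface at rest; it moves down with the plunger. Small enough that it is pressed with the gripper shut.
- plunger (a joint): Travel of the bell's plunger in m: 0 up, 0.005 fully down; it rings beyond 0.003. A spring of about 1.5 N at rest and 4 N fully down brings it back up.
- halva_half: Half-round piece cut from a plain halva wheel, unwrapped, beige, D-shaped seen from above, 122 x 71 x 77 mm high, loose, about 0.5 kg; it lies on the cloth in a row (left to right, in any order) with the two nougat blocks. Origin: centre of the underside, x along the 122 mm length, z up.
- halva_top (a point): Middle (of the 122 x 71 mm outline) of the half-round halva at its top, 77 mm above its underside; z up.
- nougat_short: The shorter of two like nougat blocks between wafers in clear film with a paper band: 108 x 114 x 74 mm high, loose, 0.8 kg. Origin: centre of the underside, y along the 114 mm length, z up.
- short_top (a point): Middle of the shorter nougat block's top, 74 mm above its underside; z up.
- nougat_long: The longer of the two nougat blocks, otherwise alike: 109 x 143 x 74 mm high, loose, 1 kg. Origin: centre of the underside, y along the 143 mm length, z up. Not part of the order.
- long_top (a point): Middle of the longer nougat block's top, 74 mm above its underside; z up.
- tape: Bystander: roll of brown tape lying flat, 93 mm across, 48 mm high. Origin: centre of the underside.
- marble_loaf: Bystander: dark marbled halva loaf in film, 172 x 73 x 68 mm high. Origin: on the underside near its middle, x along its length.
- scissors: Bystander: scissors lying flat, 87 x 199 x 9 mm high. Origin: underside, near the pivot, y along its length.
- gift_box: Bystander: card box lying on its side, 150 x 52 x 46 mm high. Origin: centre of the underside, x along its length.
- pen: Bystander: pen lying flat, 135 mm long, 16 mm thick. Origin: underside at its middle, y along its length.
Mind the look-alikes: they are no part of the job. Leave any purple look-alike of the bell alone.

How it is judged:
By the outcome, as a careful person would: the job done as asked, in the order asked, and still so for the second after the job is handed in, with the robot touching nothing.
It also fails if it takes over 48 s, if anything falls off the work surface, if the arm or the gripper's body presses on something with over 40 N, if the wrist force passes 120 N, or if a joint passes its speed limit or range.

ROBOT

A 6-joint arm with a two-finger parallel gripper is mounted at the origin on a cart in front of the work surface, level with it; the furniture and walls round the work are solid. World frame = base frame: x ahead of the robot, y to its left, z up, the work surface at z = 0. Lengths are in m, angles in rad, forces in N, time in s.
With the tool pointing down it reaches from about 0.35 to 0.8 m from the base axis. Payload 7.3 kg.
Tool frame: the origin (TCP) lies between the finger pads, 19 mm behind the fingertips; this is the grasp point; z points along the fingers, y is the line along which they close (so a half turn about z gives the same grasp; the last joint's range is limited). The gripper opens to 85 mm and grips with 20 to 120 N. Pads are 22 mm wide; open, the fingers measure 114 mm over their backs; the gripper's body (76 mm by 85 mm) begins 54 mm behind the grasp point. The pads swing forward as they close: fully open they stand 13 mm farther back than shut.
Start: joints at [0.976, 0.342, 1.524, -0, 1.275, -0.146], TCP at [0.228, 0.473, 0.25] pointing down, gripper open.
Joint ranges: [-2.53, 2.53], [-0.77, 2.02], [0.04, 2.7], [-1, 4.14], [0.28, 2.66], [-3.11, 3.11]. Speed limits (rad/s): [2.57, 2.57, 3.14, 3.14, 3.14, 3.14].

INTERFACE

Orientations are given as a unit quaternion [x, y, z, w].
In Python, from station import move_ptp, move_linear, goto_joints, open_jaws, close, pause, solve_ik, state, read_camera, IKError, sign_off gives the robot as it stands. Calls block until the motion is done:
- move_ptp(position, orientation): joint-space move of the TCP to a pose.
- move_linear(position, rot=None, max_speed=0.15): straight line of the TCP; rot=None keeps the orientation; max_speed is the mean speed in m/s.
- goto_joints(angles): joint-space move.
- open_jaws() and close(): open the fingers fully, or close them until they stop; the grip force is fixed at half the most.
- pause(seconds).
- solve_ik(position, orientation): joint angles nearest the present ones, or None.
- state(): the state.
- read_camera(name): name is "side" or "top"; returns a dict with "img" (400x640x3 uint8, red, green, blue), "fx", "fy", "cx", "cy" (pixels), "rvec" (rotation vector, rad) and "tvec" (3), from world to camera coordinates, as OpenCV has them. Camera axes: x right, y down, z forward; pixel columns grow to the right and rows downward; lengths in m; the calibration is good to about 2 mm. A picture is of the moment at which its call begins. There is no depth.
A pose or a line that the arm cannot do raises IKError and nothing moves.
- sign_off(): hands the job in; it is judged then, once.
The state is a dict: "time_s": time; "joint_pos": joint angles; "dq": joint speeds; "joint_torque": joint torques, N m; "ee_pos": TCP position; "tool_rot": TCP orientation; "ft_force": force on the tool from outside, world axes, zero at the start; "ft_torque": the same for the moment, N m; "finger_gap": finger opening in m; "grasp_force": force on a finger pad.
Only numpy, scipy, OpenCV 4.12 (cv2) and the standard library are available. Lean on these libraries where they do the work, as an engineer would, in place of code of your own. Each camera call takes 0.05 s, during which the arm holds its last target. There are 200 camera calls.

## Working session

There is one attempt and no reset: what is moved stays moved. The work goes in short steps, each a Python script; the robot and the scene stay as the last script left them, time stands still between calls to the robot, and variables do not carry over. Pictures are saved under pics/ and viewed, at most 10 in all, crops included, and the job is handed in when it is done.

```bash
mkdir -p pics; cat > h.py <<'E'
import numpy as np, cv2
from station import *
def cam(n):
    c=read_camera(n); R=cv2.Rodrigues(np.array(c["rvec"],float))[0]; t=np.array(c["tvec"],float).reshape(3)
    K=np.array([[c["fx"],0,c["cx"]],[0,c["fy"],c["cy"]],[0,0,1.]]); return c["img"],K,R,t
def back(K,R,t,u,v,z):
    d=R.T@np.linalg.inv(K)@np.array([u,v,1.]); o=-R.T@t; return o+d*(z-o[2])/d[2]
def proj(K,R,t,p):
    q=K@(R@np.array(p,float)+t); return q[:2]/q[2]
E
python3 - <<'E'
from h import *
for n in("top","side"):
    im,K,R,t=cam(n); cv2.imwrite(f"pics/{n}0.png",im[:,:,::-1]); np.savez(n+"0.npz",im=im,K=K,R=R,t=t); print(n,-R.T@t,R[2])
s=state();print(s["tool_rot"],s["ee_pos"],s["time_s"],s["finger_gap"])
E
```

```text
top [0.42548715 0.05057587 1.35252803] [ 0.05230882  0.00737474 -0.99860373]
side [ 0.54263471 -1.02350568  0.92410465] [-0.02697788  0.77753369 -0.62826233]
[ 2.22543535e-01  9.74922504e-01 -6.53572696e-04 -2.44693205e-04] [0.22759694 0.47272221 0.24939961] 0.1 0.08516122426030978
```

View pics/top0.png

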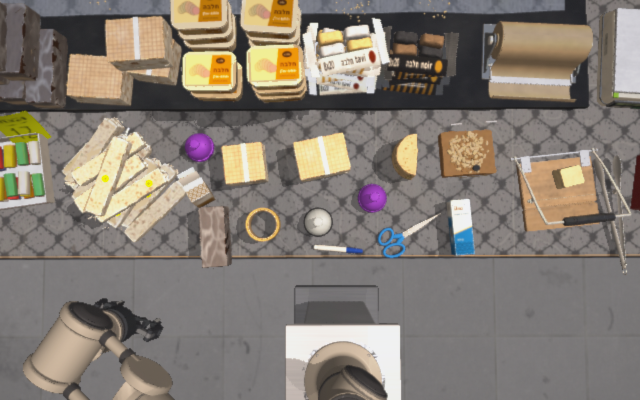

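View pics/side0.png

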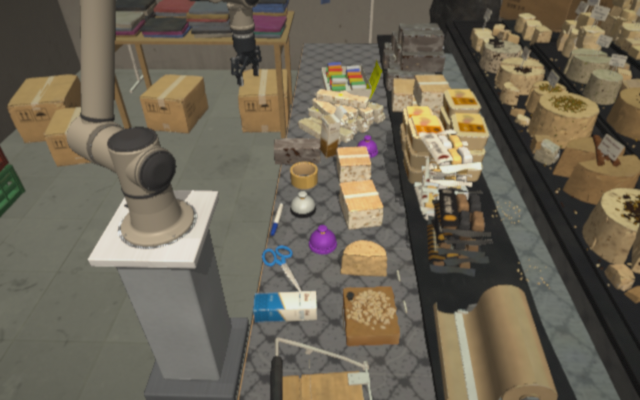

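The top view shows the steel bell at (318,222), with purple look-alikes at (200,148) and (372,198). The row is two nougat blocks at (244,163) and (322,156), then the half-round halva at (406,155). I'll confirm these in an enlarged crop. The block at (244,163) looks like the shorter one.

```bash
python3 - <<'E'
import cv2
a=cv2.imread("pics/top0.png")[120:245,180:440]; cv2.imwrite("pics/topc.png",cv2.resize(a,None,fx=3,fy=3,interpolation=cv2.INTER_CUBIC))
a=cv2.imread("pics/side0.png")[130:290,250:410]; cv2.imwrite("pics/sidec.png",cv2.resize(a,None,fx=3.7,fy=3.7,interpolation=cv2.INTER_CUBIC))
E
```

```text
(no output)
```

View pics/topc.png

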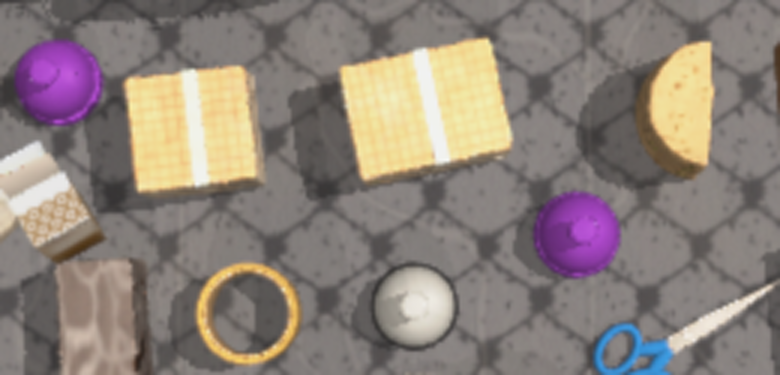

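View pics/sidec.png

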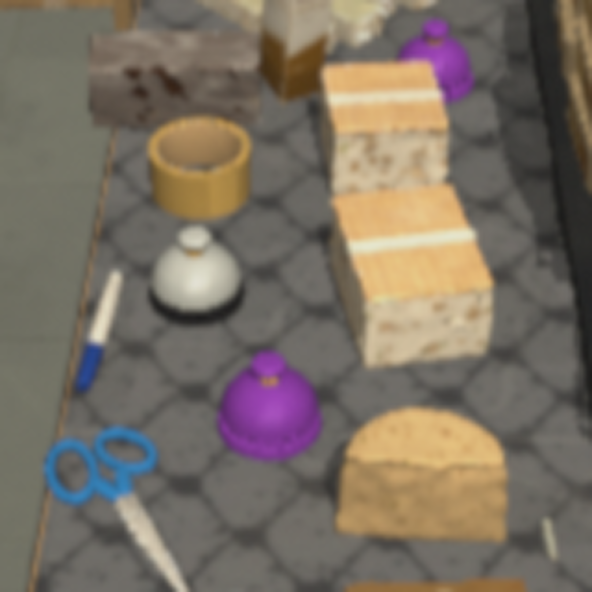

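Candidates:
- **Bell:** the steel one at (318,222) fits. The purple ones at (200,148) and (372,198) are decoys.
- **Nougat:** the block at (244,163) is about 121 x 113 crop px, so it is the short one. The block at (322,156) is about 151 x 112, so it is the long one.
- **Halva:** the only D shape in the row is at (407,155).

Next I'll measure positions and sizes.

```bash
python3 - <<'E'
from h import *
T=np.load("top0.npz");S=np.load("side0.npz")
tp=lambda x,y,z:back(T["K"],T["R"],T["t"],180+(x+.5)/3-.5,120+(y+.5)/3-.5,z)
sp=lambda x,y,z:back(S["K"],S["R"],S["t"],250+(x+.5)/3.7-.5,130+(y+.5)/3.7-.5,z)
np.set_printoptions(precision=4,suppress=True)
print("bell",tp(413,306,.067),sp(195,236,.067))
for n,z,c,d in(("short",.074,[(126,79),(247,66),(258,180),(137,191)],[(322,66),(432,63),(447,126),(333,135)]),("long",.074,[(341,68),(489,40),(511,147),(362,181)],[(333,198),(451,187),(490,285),(363,302)])):
    for f,q in((tp,c),(sp,d)):
        P=np.array([f(*a,z) for a in q]); print(n,P.mean(0),[round(float(np.linalg.norm(P[i]-P[i-1])),3) for i in range(4)])
print("halva top cam: edge ends, arc apex"); 
for p in((711,42),(709,166),(650,105),(637,105)):print(tp(*p,.077))
print("halva side")
for p in((343,460),(506,465),(420,407)):print(sp(*p,.077))
print("base side",sp(337,530,0),sp(505,541,0), tp(637,105,0))
E
```

```text
bell [0.4366 0.0685 0.067 ] [0.4382 0.0624 0.067 ]
short [0.5952 0.265  0.074 ] [0.101, 0.109, 0.103, 0.108]
short [0.5958 0.2608 0.074 ] [0.112, 0.102, 0.103, 0.102]
long [0.6121 0.0564 0.074 ] [0.103, 0.135, 0.098, 0.136]
long [0.6123 0.0508 0.074 ] [0.135, 0.101, 0.13, 0.102]
halva top cam: edge ends, arc apex
[ 0.6703 -0.1978  0.077 ]
[ 0.5595 -0.1945  0.077 ]
[ 0.6141 -0.1429  0.077 ]
[ 0.6142 -0.1313  0.077 ]
halva side
[ 0.5589 -0.1984  0.077 ]
[ 0.6713 -0.2004  0.077 ]
[ 0.6141 -0.1444  0.077 ]
base side [ 0.556  -0.1937  0.    ] [ 0.6766 -0.2012 -0.    ] [ 0.6256 -0.1423  0.    ]
```

Both cameras agree to within about 5 mm, and the sizes fit given the rounded edges. I'm using bell (0.437, 0.067), halva middle (0.615, -0.169) and short nougat (0.595, 0.264). Next I close the gripper, go above the bell and press slowly with force feedback.

```bash
python3 - <<'E'
from h import *
q=np.array([.2225,.97493,0,0]);q/=np.linalg.norm(q)
for p in((.437,.067,.08),(.615,-.169,.136),(.615,-.169,.24),(.595,.264,.24),(.595,.264,.132)):
    j=solve_ik(p,q); print(None if j is None else np.round(j,2))
close(); move_ptp([.437,.067,.16],q); move_linear([.437,.067,.100])
s=state(); print(s["time_s"],s["ee_pos"],s["ft_force"],s["finger_gap"])
im,K,R,t=cam("side"); u=proj(K,R,t,[.437,.067,.067]).astype(int)
cv2.imwrite("pics/side1.png",cv2.resize(im[u[1]-60:u[1]+40,u[0]-60:u[0]+60,::-1],None,fx=5,fy=5,interpolation=cv2.INTER_CUBIC))
im,K,R,t=cam("top"); u=proj(K,R,t,[.437,.067,.067]).astype(int)
E
```

```text
[-0.02  0.43  1.96 -0.    0.75 -1.14]
[-0.39  0.65  1.34 -0.    1.15 -1.51]
[-0.39  0.56  1.2  -0.    1.38 -1.51]
[ 0.3   0.59  1.15 -0.    1.4  -0.82]
[ 0.3   0.67  1.3  -0.    1.17 -0.82]
3.1167 [0.43731321 0.06743342 0.10035668] [ 0.56126061 -0.07641236  0.16305404] 0.0001058125809885168
```

View pics/side1.png

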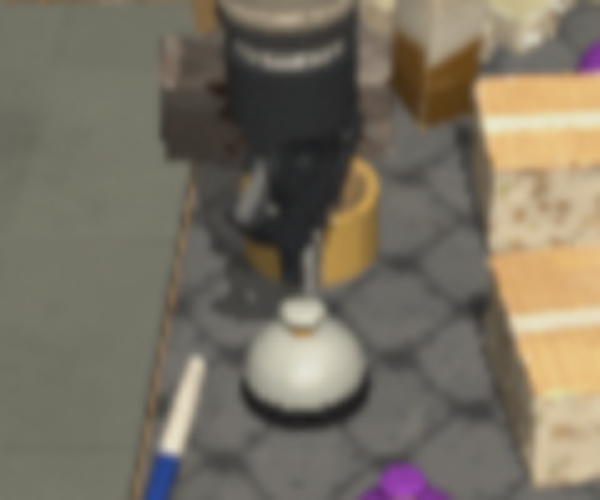

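The closed fingertips at crop (305,290) sit right above the plunger at (302,310), so they are aligned. Pressing in 1 mm steps now.

```bash
python3 - <<'E'
from h import *
f0=state()["ft_force"][2]; z=.089
move_linear([.437,.067,z],max_speed=.05)
while z>.076:
    s=state(); f=s["ft_force"][2]-f0; print(round(z,4),np.round(s["ee_pos"],4),round(f,2),round(s["time_s"],2))
    if f>5.5: break
    z-=.001; move_linear([.437,.067,z],max_speed=.02); pause(.1)
im,K,R,t=cam("side")
move_linear([.437,.067,.11],max_speed=.05)
s=state(); print(s["ee_pos"],s["ft_force"],s["time_s"])
E
```

```text
0.089 [0.4368 0.067  0.0888] -0.54 3.58
0.088 [0.4371 0.067  0.0881] 0.52 3.93
0.087 [0.437 0.067 0.087] -0.04 4.28
0.086 [0.437 0.067 0.086] 0.92 4.63
0.085 [0.4371 0.067  0.0851] 1.58 4.98
0.084 [0.4371 0.067  0.084 ] 2.71 5.33
0.083 [0.4371 0.067  0.0831] 2.69 5.68
0.082 [0.4371 0.067  0.082 ] 3.33 6.03
0.081 [0.4371 0.067  0.081 ] 3.63 6.38
0.08 [0.4371 0.067  0.0803] 7.31 6.73
[0.4368087  0.06698486 0.10991493] [-0.28454641 -0.48617305 -0.1694766 ] 7.5333
```

The force followed the spring (1.5 to 4 N, then the stop), so the plunger went fully down and is released. Now point at the halva, travelling high and keeping clear of the long block.

```bash
python3 - <<'E'
from h import *
q=state()["tool_rot"]
q=np.array([.2225,.97493,0,0]);q/=np.linalg.norm(q)
move_linear([.437,.067,.24],max_speed=.2)
move_linear([.615,-.169,.24],q,max_speed=.2)
move_linear([.615,-.169,.131],q,max_speed=.1)
s=state(); print(s["ee_pos"],s["time_s"])
for n in("top","side"):
    im,K,R,t=cam(n); u=proj(K,R,t,[.615,-.169,.077]).astype(int)
    cv2.imwrite(f"pics/{n}2.png",cv2.resize(im[u[1]-50:u[1]+50,u[0]-60:u[0]+60,::-1],None,fx=5,fy=5,interpolation=cv2.INTER_CUBIC))
pause(2.3); print(state()["time_s"])
E
```

```text
[ 0.61542501 -0.16915702  0.13179674] 11.2
13.6
```

View pics/side2.png

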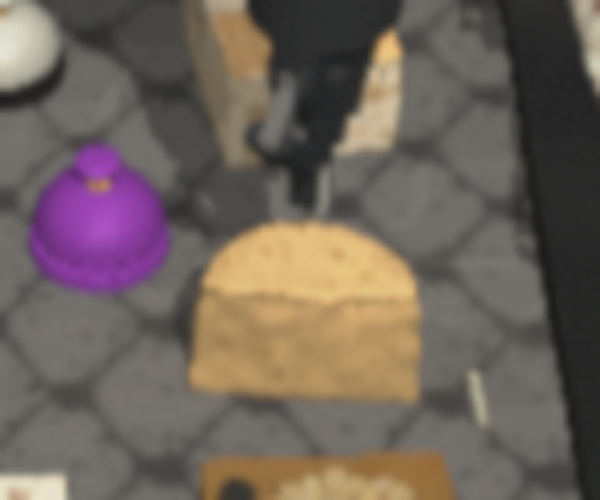

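The fingertips at (300,210) are centred over the D in x and about 35 mm above its top, whose middle is at about (308,260). That is consistent, and the 2.3 s hold is done. Next: up, across high, then down over the short nougat.

```bash
python3 - <<'E'
from h import *
q=np.array([.2225,.97493,0,0]);q/=np.linalg.norm(q)
move_linear([.615,-.169,.26],q,max_speed=.15)
move_linear([.595,.264,.26],q,max_speed=.2)
move_linear([.595,.264,.128],q,max_speed=.1)
pause(.5)
s=state(); print(s["ee_pos"],s["time_s"],s["ft_force"])
im,K,R,t=cam("side"); print(im.shape)
cv2.imwrite("pics/side3.png",cv2.resize(im[100:290,230:420,::-1],None,fx=3,fy=3,interpolation=cv2.INTER_CUBIC))
E
```

```text
[0.59500802 0.26398398 0.1280307 ] 18.8917 [0.69686971 0.34300926 0.38326113]
(400, 640, 3)
```

View pics/side3.png

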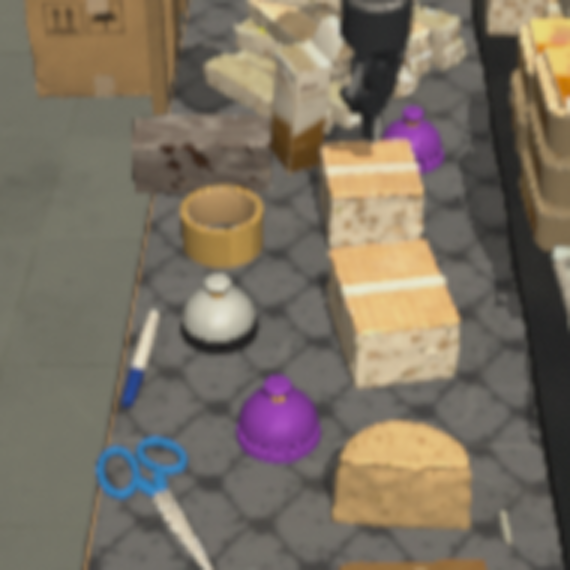

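The gripper points down with its tip at about (370,140), centred over the short nougat and about 35 mm above it. The bell is still in place with its plunger up, and nothing has been displaced. Handing in.

```bash
python3 -c "
from station import *
print(sign_off())"
```

```text
the job is handed in; nothing more can be done
None
```

The bell was rung, the halva pointed at and held for about 2.3 s, and the arm finished pointing at the shorter nougat; the job is handed in at about 19 s, with nothing but the bell touched.

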